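# Emboss the sloping coating panel

### The arm

A 6-joint arm with a two-finger parallel gripper is mounted at the origin on the work surface. World frame = base frame: x ahead of the robot, y to its left, z up, the work surface at z = 0. Lengths are in mm, angles in rad, forces in N, time in s.
With the tool pointing down it reaches from about 350 to 975 mm from the base axis. Payload 4.9 kg.
Tool frame: the origin (TCP) lies at the very end of the fingers, on their centre line; the grasp point (between the pads) lies 19 mm behind it; z points along the fingers, y is the line along which they close (so a half turn about z gives the same grasp; the last joint's range is limited). The gripper opens to 85 mm and grips with 20 to 120 N. Pads are 22 mm wide; open, the fingers measure 114 mm over their backs; the gripper's body (76 mm by 85 mm) begins 54 mm behind the grasp point. The pads swing forward as they close: fully open they stand 13 mm farther back than shut.
Start: joints at [1.169, 0.053, 1.613, -0, 1.476, -0.119], TCP at [174.393, 600.157, 231.304] pointing down, gripper open.
Joint ranges: [-3.01, 3.01], [-1.01, 2.22], [0.06, 2.58], [-1.02, 4.17], [0.09, 2.62], [-3.14, 3.14]. Speed limits (rad/s): [2.57, 2.57, 3.14, 3.14, 3.14, 3.14].

### API

Orientations are given as a 3x3 rotation matrix whose columns are the frame's x, y, z axes.
In Python, from workcell import manip gives the robot as it stands.
- The arm moves only by the shell command python3 -m pendant 'ROWS' [FORCE]. ROWS is JSON, a list that holds one entry, the list of rows, each a list of 7 numbers: the shift along the world's x, y, z in mm, then the turn, a rotation vector about the world's x, y, z in degrees, then the gripper command: -1 is shut, 1 is fully open, values between are in proportion. In form: [[[x, y, z, ax, ay, az, hand], ...]]. A call has 1 to 8 rows; each row is the pose to reach, as a shift and turn from the pose commanded when the call began; what a row does not reach only later rows make up. A row lasts 1/8 s, in which the tool goes at most 62.5 mm and 10.7 degrees, less where a joint would pass 70% of its speed; a pose out of reach is approached as far as the arm can. A call with a gripper value outside its range is refused whole. The fingers move at their own pace and stop on an object; FORCE is the grip in N (left out, the last holds). Time passes only in rows, so rows that repeat a pose let the fingers close. It gives the time, the measured TCP pose, the force and the opening at its end, in the units of the state.
- manip.observe(): the state, without advancing time (a new reading comes with each control period).
- manip.read_camera(name): name is "scene" or "top"; returns the picture (420x560x3 uint8, blue, green, red); there is no depth.
- manip.camera_info(name): a dict with "camera_matrix" (3x3 intrinsics, pixels), "R" (3x3) and "t" (3): a world point X has camera coordinates R X + t. Camera axes: x right, y down, z forward; pixel columns grow to the right and rows downward; lengths in mm; the calibration is good to about 2 mm. A picture is of the moment at which its call begins. camera_info takes no time and is no camera call.
- manip.close_job(): hands the job in, once; it reports no verdict.
Trained networks look in the newest picture that a camera, given by its name, has taken for a name from the list of things; names that differ only in an ending like _2 or _b are one class to them, and where a whole thing is asked for, a point or a joint stands for the part that bears it (a point fixed in the world has none). Each returns a list of dicts, best first, with "conf" (0 to 1); they miss things now and then, are a little off and sometimes report something else, mostly with a low value. They report only what shows in the picture. A call takes as long as a camera call. They do not tell look-alikes from the thing itself.
- manip.masks_of(camera, thing): "mask" (420x560 bool, what is visible of it) and "bbox" ([left, top, width, height] in pixels, round what is visible of it).
- manip.spot_point(camera, thing): "location" ([row, column] in pixels: a listed point, or the origin of a listed thing).
The state is a dict: "time": time; "q": joint angles; "joint_velocities": joint speeds; "effort": joint torques, N m; "tool_pos": TCP position; "tool_rot": TCP orientation; "ft_force": force on the tool from outside, world axes, zero at the start; "ft_torque": the same for the moment, N m; "finger_gap": finger opening in mm.
Only numpy, scipy, OpenCV 4.12 (cv2) and the standard library are available. Lean on these libraries where they do the work, as an engineer would, in place of code of your own. Each camera call takes 0.05 s, during which the arm holds its last target. There are 200 camera calls.

### The job

Take the red-handled spring stamp from its cork rest and press it flat and square inside the empty white ring on the sloping green panel, until its handle has sunk at least half of its travel, for a moment. Then lift it straight off the face without sliding or tilting it, and gently stand it upright in the blue wash tray. Do not force it hard, do not shift either panel, keep off the panel that is already embossed, and leave the other things where they are.

Things in the scene. Friction and masses are not known exactly. Their poses are not given: they have to be found in the camera images.
- stamp: The embossing stamp, 116 mm tall, round, about 0.28 kg, standing on a cork rest. Origin: centre of the flat underside of its foot (the die face); z runs up along the stamp. Foot: brass disc 44 mm diameter, 10 mm thick; then a steel sleeve 29 mm diameter up to 38 mm; a thin stem; the red handle, 32 mm diameter, from 52 to 116 mm above the die face.
- stamp_grip (a point): A point on the axis of the stamp's red handle, 90 mm above the die face with the spring out, 26 mm below the handle's top: a good place to grip it, fingers pointing along the stamp towards its foot.
- stamp_handle (a joint): How far the handle is pressed down towards the foot, in m: 0 = spring out, 0.012 = at its stop. The spring starts to yield at about 4 N, takes about 8.5 N at 6 mm and 12.5 N at 12 mm, and returns by itself. The impression is made once the handle is down 6 mm or more.
- ring_a (a point): Centre of the EMPTY white ring on the green panel to be stamped, on its surface. z = out of the panel, square to its face; x = up the slope; y = level along the panel. Ring: flat paint, 60 mm inside and 72 mm outside diameter. The face slopes 24 to 39 degrees from level, and faces away from the robot, up to 50 degrees to either side.
- ring_b (a point): The same point and axes on the second, equal stand, whose panel's ring already holds a dark round impression with a bright centre. Not to be stamped.
- easel_a: Hinged easel with the panel (150 mm up the slope x 100 mm) to be stamped. Origin on the hinge at its lower edge, axes as the ring's, ring centre at (80, 0, 9) mm. Clips 5 mm high at its upper and lower ends, 73 mm from the ring. Stiff friction hinge holds the slope. Its stand is fixed: base 190 x 150 mm, thin side cheeks 140 mm apart, 105 mm high, beside the panel's upper half.
- easel_b: The hinged easel with the panel that is already embossed; same shape, on an equal stand.
- rest: Round cork pad, 90 mm diameter, 8 mm thick, fixed; the stamp stands near its middle at the start. Origin: centre of its underside.
- tray: Blue open wash tray, fixed, 150 x 120 mm outside (x, y), 24 mm high, walls 4 mm. Origin: centre of its underside; z up.
- tray_in (a point): Centre of the wash tray's inner floor (142 x 112 mm).
- jar: Bystander: green glass jar with black lid, 68 mm diameter, 72 mm high. Origin: centre of its underside.
- lid: Bystander: black jar lid lying on the bench, 72 mm diameter, 18 mm high. Origin: centre of its underside.
- dropper: Bystander: white dropper bottle, 60 mm diameter, 135 mm high. Origin: centre of its underside.
- beaker: Bystander: clear open beaker, 84 mm diameter, 110 mm high. Origin: centre of its underside.
- coating: Bystander: clear jar with black lid, 72 mm diameter, 85 mm high. Origin: centre of its underside.
- block: Bystander: pale wooden block, 90 x 120 x 30 mm. Origin: centre of its underside.
- cup: Bystander: small white ceramic cup, 60 mm diameter, 50 mm high. Origin: centre of its underside.
There are look-alikes about, which are no part of the job. What is meant by the tray is not yellow, and is the larger of those in its own colour.

How it is judged:
By the outcome, as a careful person would: the job done as asked, in the order asked, and still so for the second after the job is handed in, with the robot touching nothing.
It also fails if it takes over 61 s, if anything falls off the work surface, if the arm or the gripper's body presses on something with over 40 N, if the wrist force passes 120 N, or if a joint passes its speed limit or range.

## Working session

There is one attempt and no reset: what is moved stays moved. The work goes in short steps, Python scripts to look and compute and a shell command to move; the robot and the scene stay as the last step left them, time stands still between calls to the robot, and variables do not carry over. Pictures are saved under pics/ and viewed, on a budget of 10 in all, crops included, one or two more only if the job needs it, and the job is handed in when it is done.

```bash
mkdir -p pics; ls; python3 - <<'E'
from workcell import manip
import cv2,numpy as np
for c in("scene","top"):
    im=manip.read_camera(c); cv2.imwrite(f"pics/{c}0.png",im)
    i=manip.camera_info(c); print(c,np.round(i["camera_matrix"],1).tolist(),np.round(i["R"],4).tolist(),np.round(i["t"],1).tolist())
    for n in("stamp","stamp_grip","ring_a","tray","tray_in","easel_a","rest"):
        r=manip.spot_point(c,n); print(n,[(round(d["conf"],2),np.round(d["location"],1).tolist()) for d in r[:4]])
s=manip.observe(); print(s["time"],s["tool_pos"],np.round(s["tool_rot"],3).tolist(),s["finger_gap"])
E
```

```text
pics
scene [[457.8, 0.0, 278.9], [0.0, 457.8, 206.2], [0.0, 0.0, 1.0]] [[-0.0781, 0.9967, -0.0231], [0.6135, 0.0298, -0.7891], [-0.7858, -0.0758, -0.6138]] [97.0, -261.0, 1782.8]
stamp [(0.85, [226.4, 428.7]), (0.72, [294.5, 352.8])]
stamp_grip [(0.58, [223.8, 355.5]), (0.57, [230.8, 430.0]), (0.51, [203.8, 434.9])]
ring_a [(0.91, [221.4, 246.9])]
tray [(0.94, [220.0, 179.2]), (0.82, [186.7, 151.9]), (0.81, [166.4, 201.2]), (0.25, [247.0, 261.4])]
tray_in [(0.86, [184.8, 154.3]), (0.83, [216.2, 176.9]), (0.8, [166.5, 202.0])]
easel_a [(0.85, [246.1, 264.0]), (0.77, [254.7, 362.3])]
rest [(0.65, [234.6, 425.8])]
top [[416.1, 0.0, 272.6], [0.0, 416.1, 200.4], [0.0, 0.0, 1.0]] [[0.0116, -0.9999, 0.007], [-0.989, -0.0125, -0.1475], [0.1476, -0.0052, -0.989]] [-47.4, 530.1, 1173.2]
stamp [(0.53, [205.0, 127.4])]
stamp_grip [(0.77, [201.7, 116.5]), (0.55, [120.7, 210.3])]
ring_a [(0.75, [211.4, 385.4]), (0.57, [173.8, 201.7])]
tray [(0.93, [313.7, 382.5]), (0.82, [212.6, 381.5]), (0.79, [274.0, 430.5])]
tray_in [(0.95, [314.4, 381.8]), (0.93, [274.9, 430.3]), (0.92, [215.0, 382.3])]
easel_a [(0.75, [165.0, 289.9]), (0.65, [158.4, 198.8])]
rest [(0.88, [201.2, 134.4]), (0.45, [164.9, 384.0])]
0.8 [174.39955207 600.16956588 231.34196772] [[-0.96, 0.279, 0.0], [0.279, 0.96, -0.0], [-0.0, 0.0, -1.0]] 85.54998817556928
```

View pics/scene0.png

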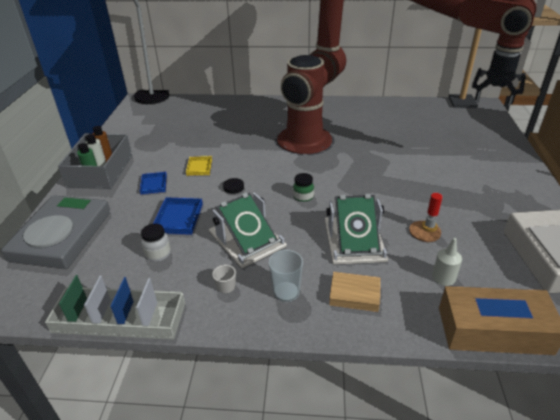

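View pics/top0.png

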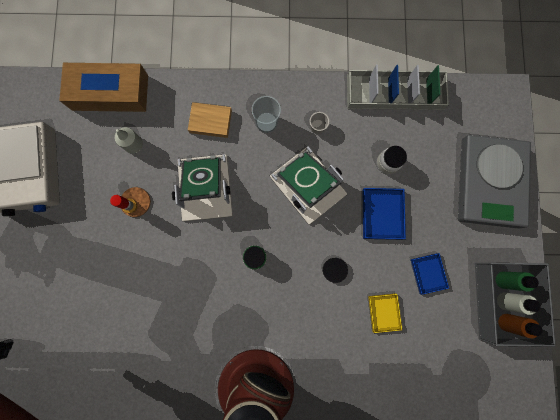

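Scene view: the empty ring is at about (247,224) and the embossed one at (357,224). The stamp is at (434,210) and the larger blue tray at (179,216). Top view: empty ring (309,177), stamp (118,201) on its rest (137,202), tray (384,214). Next I'll zoom in on panel A and the stamp.

```bash
python3 - <<'E'
import cv2,numpy as np
s=cv2.imread("pics/scene0.png");t=cv2.imread("pics/top0.png")
def z(im,x,y,w,h): return cv2.resize(im[y:y+h,x:x+w],(400,300),interpolation=cv2.INTER_CUBIC)
a=np.vstack([np.hstack([z(s,200,185,100,75),z(t,260,140,100,75)]),np.hstack([z(s,395,185,80,60),z(t,95,175,80,60)])])
cv2.imwrite("pics/crop1.png",a)
E
```

```text
(no output)
```

View pics/crop1.png

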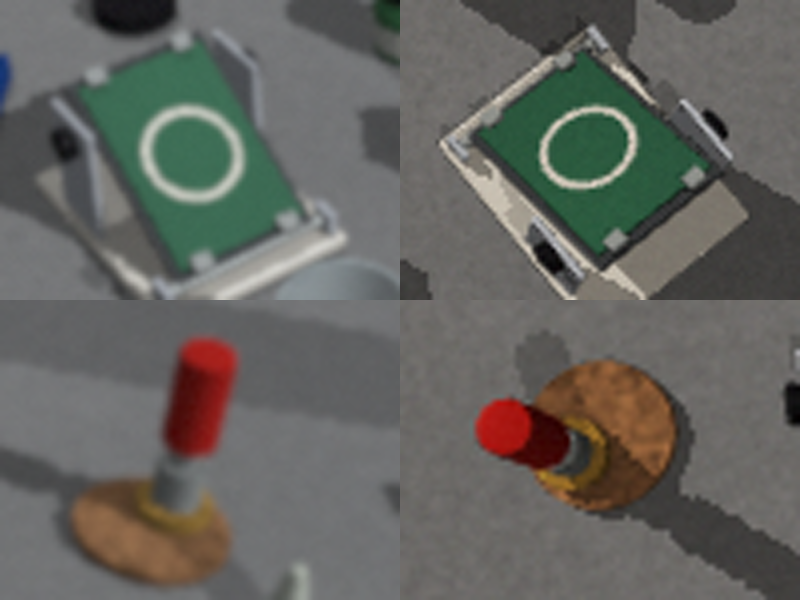

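```bash
cat > h.py <<'E'
import cv2,numpy as np
from workcell import manip
from scipy.optimize import least_squares
C={c:manip.camera_info(c) for c in("scene","top")}
def proj(c,X):
    i=C[c]; p=(np.asarray(X)@np.array(i["R"]).T+i["t"])@np.array(i["camera_matrix"]).T
    return p[...,:2]/p[...,2:]
def onz(c,uv,z):
    i=C[c];R=np.array(i["R"]);d=R.T@np.linalg.solve(i["camera_matrix"],[*uv,1]);o=-R.T@i["t"]
    return o+d*(z-o[2])/d[2]
def tri(uvs):
    return least_squares(lambda X:np.concatenate([proj(c,X)-uv for c,uv in uvs.items()]),[500,0,50])
def axes(yaw,s):
    z=np.array([np.sin(s)*np.cos(yaw),np.sin(s)*np.sin(yaw),np.cos(s)])
    x=np.array([-np.cos(s)*np.cos(yaw),-np.cos(s)*np.sin(yaw),np.sin(s)])
    return np.stack([x,np.cross(z,x),z],1)
E
cat > fit.py <<'E'
from h import *
th=np.linspace(0,2*np.pi,60); K=8
im={c:cv2.imread(f"pics/{c}0.png").astype(float) for c in C}
win={"scene":(205,188,85,72),"top":(272,145,75,68)}
def green(c):
    x,y,w,h=win[c]; p=im[c][y:y+h,x:x+w]; g=p[...,1]-(p[...,0]+p[...,2])/2
    return np.clip(g/np.percentile(g,85),0,1)
G={c:green(c) for c in C}
def render(c,p):
    A=axes(p[3],p[4]);o=p[:3];x,y,w,h=win[c]
    P=lambda xy:np.round(((proj(c,o+np.c_[xy,np.zeros(len(xy))]@A.T)-[x,y]+.5)*K-.5)*16).astype(np.int32)
    m=np.zeros((h*K,w*K),np.float32)
    L,W=p[5],p[6]
    f=lambda q,v:cv2.fillPoly(m,[P(q)],v,shift=4)
    f(np.array([[L,W],[L,-W],[-L,-W],[-L,W]]),1.)
    ci=np.c_[np.cos(th),np.sin(th)]; f(ci*36,0.); f(ci*30,1.)
    for sx in(1,-1):
        for sy in(1,-1): pass
    return cv2.GaussianBlur(cv2.resize(m,(w,h),interpolation=cv2.INTER_AREA),(0,0),.8 if c=="scene" else .5)
def res(p): return np.concatenate([(render(c,p)-G[c]).ravel() for c in C])
c0=tri({"scene":(248,223),"top":(307,176.5)}); print("ring tri",c0.x.round(1),c0.fun.round(2))
for y0,s0 in((.5,.5),(.6,.6),(.4,.45)):
    r=least_squares(res,[*c0.x,y0,s0,73,48],x_scale=[3,3,3,.05,.05,3,3],diff_step=None,loss="soft_l1",f_scale=.2,method="trf",jac=lambda p:np.stack([(res(p+d)-res(p-d))/(2*np.abs(d).max()) for d in np.diag([1.5,1.5,1.5,.02,.02,1.5,1.5])],1))
    print(r.x[:3].round(1),np.degrees(r.x[3:5]).round(2),r.x[5:].round(1),r.cost)
# stamp
s=tri({"scene":(437,195.4),"top":(115.6,200.6)}); print("stamp top",s.x.round(1),s.fun.round(2),onz("scene",(437,195.4),124).round(1),onz("top",(115.6,200.6),124).round(1))
for c in C:
    print([(round(d["conf"],2),np.round(d["location"],1).tolist()) for d in manip.spot_point(c,"stamp_grip")])
    for d in manip.masks_of(c,"tray")[:3]:
        cn,_=cv2.findContours(d["mask"].astype(np.uint8),0,2); k=max(cn,key=cv2.contourArea)
        b=cv2.minAreaRect(k); w=np.array([onz(c,q,24)[:2] for q in cv2.boxPoints(b)])
        print(c,"tray",round(d["conf"],2),np.round(b[0],1),w.mean(0).round(1),np.linalg.norm(np.diff(w,axis=0),axis=1).round(0),w.round(0).tolist())
for n in("jar","lid","dropper","beaker","coating","block","cup"):
    r=manip.masks_of("top",n)
    for d in r[:2]:
        x,y,w,h=d["bbox"]; print(n,round(d["conf"],2),(x+w/2,y+h/2),onz("top",(x+w/2,y+h/2),60)[:2].round(0))
E
python3 fit.py
```

```text
ring tri [ 596.9 -137.3   68.5] [-0.52 -0.03 -0.53  0.05]
[ 597.  -137.5   69.7] [39.17 30.62] [74.1 50.1] 22.572469352307714
[ 597.1 -137.4   69.7] [38.97 30.55] [73.8 50. ] 22.57478587201026
[ 597.1 -137.5   69.7] [39.14 30.53] [74.  50.1] 22.633926871911658
stamp top [512.9 386.4 120.2] [-0.55  0.14 -0.54 -0.06] [517.4 386.4 124. ] [512.2 383.5 124. ]
[(0.58, [223.8, 355.5]), (0.57, [230.8, 430.0]), (0.51, [203.8, 434.9])]
scene tray 0.83 [152.5 182.9] [ 351.7 -492.6] [ 96. 125.  90.] [[305.0, -561.0], [281.0, -468.0], [400.0, -427.0], [421.0, -515.0]]
scene tray 0.7 [198.5 165.5] [ 239.5 -361.2] [ 91. 124.  86.] [[181.0, -420.0], [177.0, -329.0], [298.0, -305.0], [302.0, -391.0]]
scene tray 0.68 [177.1 214.6] [ 509.9 -368.2] [201. 154. 188.] [[585.0, -426.0], [384.0, -446.0], [442.0, -303.0], [629.0, -298.0]]
[(0.77, [201.7, 116.5]), (0.55, [120.7, 210.3])]
top tray 0.97 [384.4 312.5] [ 215.3 -362.7] [ 88. 106.  87.] [[263.0, -315.0], [273.0, -402.0], [167.0, -410.0], [157.0, -324.0]]
top tray 0.63 [383.5 213.5] [ 498.9 -368.1] [128. 151. 126.] [[574.0, -306.0], [575.0, -434.0], [424.0, -429.0], [423.0, -303.0]]
top tray 0.57 [429.3 273.7] [ 325.5 -495.5] [ 89. 104.  88.] [[365.0, -442.0], [387.0, -528.0], [286.0, -549.0], [264.0, -463.0]]
jar 0.93 (253.25, 257.5) [365.  11.]
lid 0.59 (335.55, 270.75) [ 331. -219.]
dropper 0.92 (128.15, 140.75) [698. 383.]
dropper 0.24 (308.2, 178.29999999999998) [ 594. -143.]
beaker 0.68 (268.0, 115.5) [781. -24.]
beaker 0.67 (118.8, 200.9) [521. 398.]
coating 0.79 (392.65, 161.1) [ 648. -389.]
block 0.74 (212.75, 119.65) [766. 138.]
cup 0.74 (320.75, 121.85) [ 764. -180.]
```

```bash
python3 -m pendant '[[[42,-27,0,0,0,-5,1],[85,-54,-5,0,0,-10,1],[127,-81,-15,0,0,-15,1],[170,-108,-25,0,0,-20,1],[212,-135,-35,0,0,-25,1],[255,-162,-45,0,0,-30,1],[297,-189,-50,0,0,-35,1],[340,-215,-50,0,0,-37,1]]]' 40
python3 -m pendant '[[[0,0,0,0,0,0,1],[0,0,0,0,0,0,1]]]'
python3 - <<'E'
from h import *
s=manip.observe();print(s["time"],s["tool_pos"].round(1),s["q"].round(2),s["ft_force"].round(1))
im=manip.read_camera("scene");t=manip.read_camera("top")
z=lambda im,x,y:cv2.resize(im[y:y+90,x:x+120],(400,300),interpolation=cv2.INTER_CUBIC)
u=proj("scene",s["tool_pos"]);v=proj("top",s["tool_pos"]);print(u,v)
for c,u_,m in(("scene",u,im),("top",v,t)): cv2.circle(m,tuple(int(a) for a in u_.round()),1,(255,255,0),-1)
cv2.imwrite("pics/a2.png",np.hstack([z(im,380,150),z(t,60,150)]))
E
```

```text
time: 2.35
tool_pos: [515.4, 383.9, 180.6]
tool_rot: [[-0.598, 0.802, -0.001], [0.802, 0.598, -0.0], [0.0, -0.001, -1.0]]
ft_force: [-0.1, 0.1, 0.2]
finger_gap: 85.7
time: 2.6
tool_pos: [514.1, 385.3, 181.2]
tool_rot: [[-0.599, 0.801, -0.001], [0.801, 0.599, 0.0], [0.001, -0.0, -1.0]]
ft_force: [0.2, 0.6, 0.4]
finger_gap: 85.2
2.6 [514.1 385.3 181.2] [ 0.53  0.13  1.62  0.    1.4  -0.12] [0.2 0.6 0.4]
[440.36272098 177.6507161 ] [106.7876216  196.59867884]
```

View pics/a2.png

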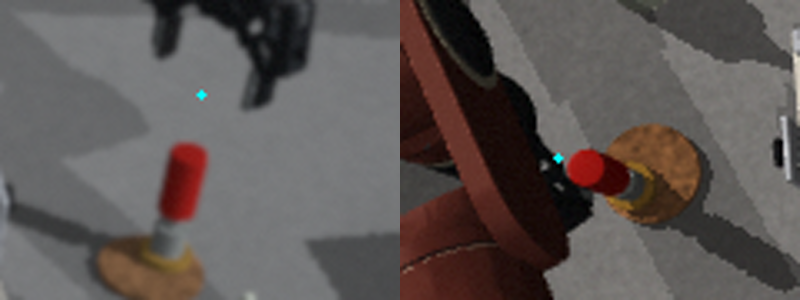

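The stamp handle's axis runs straight up to the cyan TCP mark in both views (about (203,95) and (558,158) in the crop), so the gripper is over it. I'll go down and grip.

```bash
python3 -m pendant '[[[0,0,-35,0,0,0,1],[0,0,-70,0,0,0,1],[0,0,-92,0,0,0,1],[0,0,-102,0,0,0,1],[0,0,-102,0,0,0,0.5],[0,0,-102,0,0,0,0],[0,0,-102,0,0,0,-1],[0,0,-102,0,0,0,-1]]]' 40
python3 -m pendant '[[[0,0,0,0,0,0,-1],[0,0,0,0,0,0,-1],[0,0,0,0,0,0,-1],[0,0,0,0,0,0,-1]]]' 60
python3 -m pendant '[[[0,0,0,0,0,0,-1],[0,0,0,0,0,0,-1]]]' 60
```

```text
time: 3.7
tool_pos: [515.1, 385.5, 80.8]
tool_rot: [[-0.599, 0.801, 0.002], [0.801, 0.599, 0.001], [-0.0, 0.002, -1.0]]
ft_force: [-0.8, -1.1, 3.0]
finger_gap: 31.2
time: 4.2
tool_pos: [515.0, 385.5, 79.8]
tool_rot: [[-0.599, 0.801, 0.001], [0.801, 0.599, 0.001], [-0.0, 0.002, -1.0]]
ft_force: [1.7, 0.2, 4.0]
finger_gap: 30.9
time: 4.45
tool_pos: [514.9, 385.4, 79.7]
tool_rot: [[-0.599, 0.801, 0.001], [0.801, 0.599, 0.001], [-0.0, 0.002, -1.0]]
ft_force: [1.7, 0.7, 2.8]
finger_gap: 30.7
```

```bash
python3 - <<'E'
from h import *
from scipy.spatial.transform import Rotation as R
s=manip.observe()
A=axes(np.radians(39.1),np.radians(30.55));n=A[:,2]
tz=-n; yv=R.from_euler('z',-40,degrees=True).apply(s["tool_rot"][:,1]); yv-=tz*(yv@tz); yv/=np.linalg.norm(yv)
T=np.stack([np.cross(yv,tz),yv,tz],1)
rv=R.from_matrix(T@s["tool_rot"].T).as_rotvec(degrees=True)
print(n.round(4),rv.round(2),np.linalg.norm(rv),s["tool_pos"].round(1))
for d in(60,20,0): print(d,(np.array([597.,-137.5,69.7])+n*(71.7+d)).round(1))
E
```

```text
[0.3945 0.3206 0.8612] [-27.47  15.15 -43.25] 53.42687411143259 [514.9 385.4  79.7]
60 [648.9 -95.3 183.1]
20 [ 633.2 -108.1  148.7]
0 [ 625.3 -114.5  131.4]
```

```bash
python3 -m pendant '[[[0,0,15,0,0,0,-1],[0,0,50,0,0,0,-1],[0,0,95,0,0,0,-1],[0,0,140,0,0,0,-1],[0,0,180,0,0,0,-1]]]'
```

```text
time: 5.08
tool_pos: [513.1, 384.5, 259.6]
tool_rot: [[-0.599, 0.801, -0.003], [0.801, 0.599, -0.002], [0.0, -0.004, -1.0]]
ft_force: [-0.7, 0.1, -3.1]
finger_gap: 30.6
```

```bash
python3 -m pendant '[[[15,-30,0,-1.4,0.8,-2.2,-1],[32,-75,0,-4.1,2.3,-6.5,-1],[50,-124,0,-6.9,3.8,-10.8,-1],[69,-174,0,-9.6,5.3,-15.1,-1],[87,-223,0,-12.4,6.8,-19.5,-1],[105,-270,0,-15.1,8.3,-23.8,-1],[124,-316,0,-17.9,9.8,-28.1,-1],[140,-360,0,-20.6,11.4,-32.4,-1]]]'
python3 -m pendant '[[[15,-30,0,-2.7,1.5,-4.3,-1],[28,-62,0,-4.8,2.6,-7.6,-1],[35,-87,0,-6.9,3.8,-10.8,-1],[35,-87,0,-6.9,3.8,-10.8,-1],[35,-87,0,-6.9,3.8,-10.8,-1]]]'
python3 - <<'E'
from h import *
s=manip.observe();print(s["time"],s["tool_pos"].round(1),s["q"].round(2),s["ft_force"].round(1),s["ft_torque"].round(2),s["tool_rot"][:,2].round(4))
E
```

```text
time: 6.08
tool_pos: [653.6, 23.8, 258.0]
tool_rot: [[-0.105, 0.952, -0.286], [0.961, 0.022, -0.277], [-0.257, -0.304, -0.917]]
ft_force: [0.0, 0.5, -3.0]
finger_gap: 30.7
time: 6.7
tool_pos: [688.7, -61.2, 258.3]
tool_rot: [[0.05, 0.916, -0.399], [0.928, -0.19, -0.319], [-0.368, -0.354, -0.86]]
ft_force: [0.2, -0.1, -2.9]
finger_gap: 30.5
6.7 [688.7 -61.2 258.3] [-0.06  0.47  1.15 -0.37  1.92  0.01] [ 0.2 -0.1 -2.9] [ 0.3  -0.42  0.  ] [-0.3986 -0.3195 -0.8597]
```

```bash
python3 -m pendant '[[[-10,-8,-20,0,0,0,-1],[-27,-23,-53,0,0,0,-1],[-44,-38,-87,0,0,0,-1],[-54,-46,-107,0,0,0,-1],[-54,-46,-107,0,0,0,-1],[-54,-46,-107,0,0,0,-1]]]'
python3 - <<'E'
from h import *
s=manip.observe();print(s["time"],s["tool_pos"].round(1),s["tool_rot"][:,2].round(4))
tz=s["tool_rot"][:,2]; f=s["tool_pos"]+tz*71.7
th=np.linspace(0,2*np.pi,40)
A=axes(np.radians(39.1),np.radians(30.55));o=np.array([597.,-137.5,69.7])
out=[]
for c,(x,y) in(("scene",(190,160)),("top",(250,115))):
    m=manip.read_camera(c); cv2.imwrite(f"pics/raw3_{c}.png",m); m=cv2.resize(m[y:y+100,x:x+100],(400,400),interpolation=cv2.INTER_CUBIC)
    P=lambda X:((proj(c,X)-[x,y]+.5)*4).round().astype(int)
    ci=np.c_[np.cos(th),np.sin(th),0*th]
    cv2.polylines(m,[P(f+22*ci@s["tool_rot"].T)],True,(255,255,0),1)
    cv2.polylines(m,[P(o+30*ci@A.T)],True,(0,0,255),1)
    cv2.polylines(m,[P(o+np.array([[75,50,0],[75,-50,0],[-75,-50,0],[-75,50,0]])@A.T)],True,(0,255,255),1)
    cv2.line(m,*map(lambda X:tuple(int(v) for v in P(X)),(f,f-tz*116)),(255,0,255),1)
    out.append(m)
cv2.imwrite("pics/a3.png",np.hstack(out))
E
```

```text
time: 7.45
tool_pos: [636.2, -107.0, 153.9]
tool_rot: [[0.051, 0.918, -0.394], [0.928, -0.19, -0.321], [-0.369, -0.349, -0.861]]
ft_force: [-0.4, -0.1, -1.8]
finger_gap: 31.0
7.45 [ 636.2 -107.   153.9] [-0.3944 -0.3209 -0.8611]
```

View pics/a3.png

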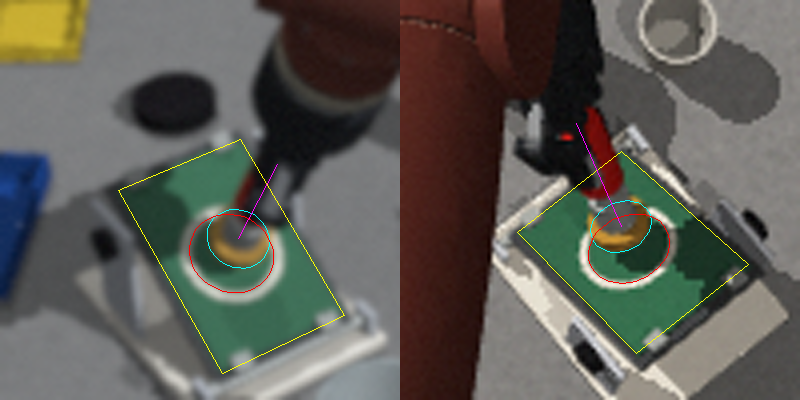

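The cyan predicted foot outline sits on the real brass foot to within about 1 px in both views (scene ~(240,238), top ~(620,226) in the crop). The red and yellow panel fit also matches the ring and panel edges, and the die is about 26 mm above the ring. I'll approach along the normal.

```bash
python3 -m pendant '[[[-2.5,-2,-5.5,0,0,0,-1],[-5.5,-4.8,-12,0,0,0,-1],[-7.9,-6.9,-17.2,0,0,0,-1],[-7.9,-6.9,-17.2,0,0,0,-1],[-7.9,-6.9,-17.2,0,0,0,-1]]]'
python3 - <<'E'
from h import *
s=manip.observe();n=axes(np.radians(39.1),np.radians(30.55))[:,2];d=s["tool_pos"]-[597,-137.5,69.7]
print(s["time"],s["tool_pos"].round(1),"gap",round(d@n-71.7,2),"lat",(d-n*(d@n)).round(2),"F.n",s["ft_force"]@n,s["ft_force"].round(2),s["ft_torque"].round(2),s["tool_rot"][:,2].round(4))
E
```

```text
time: 8.18
tool_pos: [627.5, -114.8, 135.1]
tool_rot: [[0.052, 0.917, -0.397], [0.928, -0.191, -0.32], [-0.369, -0.351, -0.86]]
ft_force: [0.1, -0.3, -3.0]
finger_gap: 30.6
8.175 [ 627.5 -114.8  135.1] gap 3.94 lat [ 0.66 -1.58  0.29] F.n -2.6290516086334894 [ 0.06 -0.32 -2.96] [ 0.37 -0.45  0.01] [-0.3966 -0.3204 -0.8602]
```

```bash
cat > st.py <<'E'
from h import *
s=manip.observe();n=axes(np.radians(39.1),np.radians(30.55))[:,2];d=s["tool_pos"]-[597,-137.5,69.7]
print(s["time"],"gap",round(d@n-71.7,2),"lat",(d-n*(d@n)).round(2),"F.n",round(s["ft_force"]@n+2.63,2),(s["ft_force"]-[.06,-.32,-2.96]).round(2),"T tool",(s["tool_rot"].T@(s["ft_torque"]-[.37,-.45,.01])).round(3))
E
python3 -m pendant '[[[-0.4,-0.3,-0.9,0,0,0,-1],[-0.8,-0.6,-1.7,0,0,0,-1],[-1.2,-0.9,-2.5,0,0,0,-1],[-1.2,-0.9,-2.5,0,0,0,-1]]]'; python3 st.py
python3 -m pendant '[[[-0.4,-0.3,-0.9,0,0,0,-1],[-0.8,-0.6,-1.7,0,0,0,-1],[-0.8,-0.6,-1.7,0,0,0,-1]]]'; python3 st.py
```

```text
time: 8.68
tool_pos: [626.6, -115.5, 133.2]
tool_rot: [[0.052, 0.917, -0.396], [0.928, -0.191, -0.32], [-0.369, -0.351, -0.861]]
ft_force: [0.5, 1.2, 0.3]
finger_gap: 30.7
8.675 gap 1.72 lat [ 0.66 -1.54  0.27] F.n 3.46 [0.44 1.48 3.26] T tool [ 0.131 -0.019 -0.044]
time: 9.05
tool_pos: [625.9, -116.1, 131.6]
tool_rot: [[0.052, 0.917, -0.396], [0.928, -0.191, -0.321], [-0.369, -0.35, -0.861]]
ft_force: [0.7, 2.2, 2.8]
finger_gap: 31.0
9.05 gap -0.13 lat [ 0.64 -1.57  0.29] F.n 6.06 [0.6  2.56 5.81] T tool [ 0.428  0.07  -0.072]
```

```bash
cat >> st.py <<'E'
F=s["tool_rot"].T@(s["ft_force"]-[.06,-.32,-2.96]);print("F tool",F.round(2))
E
for i in 1 2 3; do python3 -m pendant '[[[0,0,0,0,0,0,-1]]]' >/dev/null; python3 st.py; done
```

```text
9.175 gap -0.36 lat [ 0.65 -1.57  0.29] F.n 7.29 [1.54 2.7  6.75] T tool [ 0.343  0.005 -0.06 ]
F tool [ 0.09 -1.47 -7.29]
9.3 gap -0.61 lat [ 0.66 -1.54  0.27] F.n 7.29 [0.18 4.02 6.88] T tool [0.314 0.001 0.035]
F tool [ 1.2  -3.02 -7.28]
9.425 gap -0.68 lat [ 0.68 -1.55  0.27] F.n 7.46 [1.27 2.33 7.21] T tool [0.302 0.033 0.   ]
F tool [-0.43 -1.81 -7.46]
```

```bash
python3 -m pendant '[[[1.2,1,2.6,0,0,0,-1],[2.8,2.2,6,0,0,0,-1],[1.2,2.6,6.6,-0.08,-1.39,0.55,-1],[1.2,2.6,6.6,-0.08,-1.39,0.55,-1],[1.2,2.6,6.6,-0.08,-1.39,0.55,-1]]]'; python3 st.py; python3 -m pendant '[[[0,0,0,0,0,0,-1]]]' >/dev/null; python3 st.py
python3 -m pendant '[[[-0.7,-0.6,-1.6,0,0,0,-1],[-1.5,-1.3,-3.5,0,0,0,-1],[-2.2,-2,-5.2,0,0,0,-1],[-2.6,-2.3,-6.1,0,0,0,-1],[-2.6,-2.3,-6.1,0,0,0,-1],[-2.6,-2.3,-6.1,0,0,0,-1]]]';python3 st.py;  for i in 1 2; do python3 -m pendant '[[[0,0,0,0,0,0,-1]]]' >/dev/null; python3 st.py; done
```

```text
time: 10.05
tool_pos: [626.3, -113.7, 137.1]
tool_rot: [[0.051, 0.926, -0.373], [0.928, -0.183, -0.325], [-0.369, -0.329, -0.869]]
ft_force: [0.6, -0.4, -2.6]
finger_gap: 30.5
10.05 gap 5.53 lat [-1.2  -0.93  0.9 ] F.n 0.52 [ 0.51 -0.07  0.4 ] T tool [ 0.042 -0.06   0.021]
F tool [-0.19  0.35 -0.51]
10.175 gap 5.8 lat [-1.02 -1.02  0.85] F.n 0.31 [-0.89  0.13  0.72] T tool [ 0.115 -0.072  0.023]
F tool [-0.19 -1.08 -0.34]
time: 10.92
tool_pos: [624.4, -115.8, 132.1]
tool_rot: [[0.052, 0.927, -0.372], [0.928, -0.182, -0.325], [-0.37, -0.328, -0.869]]
ft_force: [0.9, 3.4, 3.1]
finger_gap: 30.8
10.925 gap -0.2 lat [-0.78 -1.24  0.82] F.n 6.77 [0.89 3.69 6.07] T tool [ 0.559  0.082 -0.016]
F tool [ 1.23 -1.84 -6.81]
11.05 gap -0.53 lat [-0.77 -1.18  0.79] F.n 6.99 [0.78 3.66 6.39] T tool [ 0.532  0.046 -0.03 ]
F tool [ 1.07 -2.04 -7.04]
11.175 gap -0.68 lat [-0.75 -1.22  0.79] F.n 6.67 [1.45 2.07 6.31] T tool [0.496 0.048 0.003]
F tool [-0.34 -1.11 -6.7 ]
```

```bash
python3 -m pendant '[[[1.2,1,2.6,0,0,0,-1],[2.6,2.3,6.1,0,0,0,-1],[5.9,1.6,4.9,0.16,2.78,-1.11,-1],[5.9,1.6,4.9,0.16,2.78,-1.11,-1],[5.9,1.6,4.9,0.16,2.78,-1.11,-1]]]'; for i in 1 2; do python3 st.py; python3 -m pendant '[[[0,0,0,0,0,0,-1]]]' >/dev/null; done; python3 st.py
python3 -m pendant '[[[-0.8,-0.6,-1.6,0,0,0,-1],[-1.6,-1.2,-3.5,0,0,0,-1],[-2.4,-1.8,-5.2,0,0,0,-1],[-2.9,-2.2,-6,0,0,0,-1],[-2.9,-2.2,-6,0,0,0,-1],[-2.9,-2.2,-6,0,0,0,-1]]]';python3 st.py;  for i in 1 2; do python3 -m pendant '[[[0,0,0,0,0,0,-1]]]' >/dev/null; python3 st.py; done
```

```text
time: 11.8
tool_pos: [629.5, -114.4, 135.4]
tool_rot: [[0.051, 0.905, -0.421], [0.928, -0.199, -0.315], [-0.369, -0.375, -0.85]]
ft_force: [0.4, -1.1, -2.8]
finger_gap: 30.6
11.8 gap 5.09 lat [ 2.17 -1.52 -0.43] F.n 0.01 [ 0.32 -0.73  0.13] T tool [ 0.031 -0.023  0.084]
F tool [-0.71  0.39 -0.02]
11.925 gap 5.83 lat [ 2.09 -1.72 -0.32] F.n 0.48 [-0.49  0.59  0.56] T tool [0.045 0.008 0.031]
F tool [ 0.31 -0.78 -0.46]
12.05 gap 6.18 lat [ 2.13 -1.8  -0.31] F.n -0.16 [-0.03  0.26 -0.27] T tool [ 0.083 -0.021  0.078]
F tool [0.34 0.02 0.16]
time: 12.8
tool_pos: [627.4, -116.4, 131.0]
tool_rot: [[0.052, 0.906, -0.42], [0.928, -0.199, -0.315], [-0.369, -0.373, -0.851]]
ft_force: [-0.0, 3.2, 4.2]
finger_gap: 30.8
12.8 gap -0.18 lat [ 2.19 -1.82 -0.33] F.n 7.24 [-0.1   3.54  7.13] T tool [0.493 0.042 0.007]
F tool [ 0.64 -3.46 -7.15]
12.925 gap -0.51 lat [ 2.2  -1.81 -0.33] F.n 7.91 [1.31 3.33 7.35] T tool [ 0.468  0.051 -0.01 ]
F tool [ 0.44 -2.22 -7.85]
13.05 gap -0.65 lat [ 2.22 -1.8  -0.35] F.n 8.24 [0.6  3.86 7.85] T tool [ 0.438  0.067 -0.002]
F tool [ 0.71 -3.16 -8.15]
```

```bash
python3 -m pendant '[[[1.2,1,2.6,0,0,0,-1],[2.9,2.2,6,0,0,0,-1],[0.5,2.7,7,-0.115,-2.04,0.81,-1],[0.5,2.7,7,-0.115,-2.04,0.81,-1],[0.5,2.7,7,-0.115,-2.04,0.81,-1],[0.5,2.7,7,-0.115,-2.04,0.81,-1]]]'; python3 st.py
python3 -m pendant '[[[-0.8,-0.6,-1.7,0,0,0,-1],[-1.5,-1.3,-3.4,0,0,0,-1],[-2.3,-1.9,-5.2,0,0,0,-1],[-2.7,-2.3,-6.1,0,0,0,-1],[-2.7,-2.3,-6.1,0,0,0,-1],[-2.7,-2.3,-6.1,0,0,0,-1]]]';python3 st.py;  for i in 1 2; do python3 -m pendant '[[[0,0,0,0,0,0,-1]]]' >/dev/null; python3 st.py; done
```

```text
time: 13.8
tool_pos: [627.5, -114.0, 136.7]
tool_rot: [[0.052, 0.921, -0.386], [0.928, -0.187, -0.323], [-0.369, -0.342, -0.864]]
ft_force: [0.9, 0.9, -2.5]
finger_gap: 31.1
13.8 gap 5.58 lat [-0.01 -1.26  0.47] F.n 1.11 [0.84 1.18 0.46] T tool [ 0.067 -0.068  0.038]
F tool [ 0.97  0.39 -1.11]
time: 14.55
tool_pos: [625.2, -116.0, 131.9]
tool_rot: [[0.052, 0.922, -0.385], [0.928, -0.187, -0.323], [-0.369, -0.34, -0.865]]
ft_force: [1.6, 3.2, 3.8]
finger_gap: 30.9
14.55 gap -0.08 lat [-0.03 -1.46  0.56] F.n 7.54 [1.5  3.5  6.76] T tool [ 0.488  0.132 -0.042]
F tool [ 0.83 -1.57 -7.56]
14.675 gap -0.45 lat [-0.02 -1.43  0.54] F.n 7.29 [0.6  3.16 7.02] T tool [ 0.477  0.043 -0.005]
F tool [ 0.37 -2.42 -7.32]
14.8 gap -0.6 lat [ 0.01 -1.43  0.53] F.n 7.21 [0.09 3.8  6.91] T tool [ 0.515  0.027 -0.062]
F tool [ 0.98 -2.98 -7.24]
```

```bash
python3 -m pendant '[[[-0.5,-0.4,-1.1,0,0,0,-1],[-1,-0.9,-2.3,0,0,0,-1],[-1.5,-1.3,-3.4,0,0,0,-1],[-1.7,-1.5,-3.9,0,0,0,-1],[-1.7,-1.5,-3.9,0,0,0,-1],[-1.7,-1.5,-3.9,0,0,0,-1]]]';python3 st.py;  for i in 1 2; do python3 -m pendant '[[[0,0,0,0,0,0,-1]]]' >/dev/null; python3 st.py; done
python3 - <<'E'
from h import *
out=[]
for c,(x,y) in(("scene",(190,160)),("top",(250,115))):
    m=manip.read_camera(c); cv2.imwrite(f"pics/raw4_{c}.png",m); out.append(cv2.resize(m[y:y+100,x:x+100],(400,400),interpolation=cv2.INTER_CUBIC))
cv2.imwrite("pics/a4.png",np.hstack(out))
E
```

```text
time: 15.55
tool_pos: [623.5, -117.5, 128.1]
tool_rot: [[0.052, 0.922, -0.385], [0.928, -0.187, -0.323], [-0.369, -0.34, -0.865]]
ft_force: [1.0, 4.8, 6.7]
finger_gap: 31.0
15.55 gap -4.57 lat [-0.   -1.48  0.55] F.n 10.35 [0.91 5.15 9.68] T tool [0.716 0.098 0.032]
F tool [  1.25  -3.42 -10.38]
15.675 gap -4.57 lat [ 0.01 -1.47  0.54] F.n 9.37 [0.66 4.22 9.  ] T tool [ 0.655  0.092 -0.015]
F tool [ 0.62 -3.24 -9.4 ]
15.8 gap -4.55 lat [ 0.   -1.51  0.56] F.n 9.81 [0.82 3.69 9.64] T tool [ 0.694  0.111 -0.025]
F tool [-0.09 -3.21 -9.84]
```

View pics/a4.png

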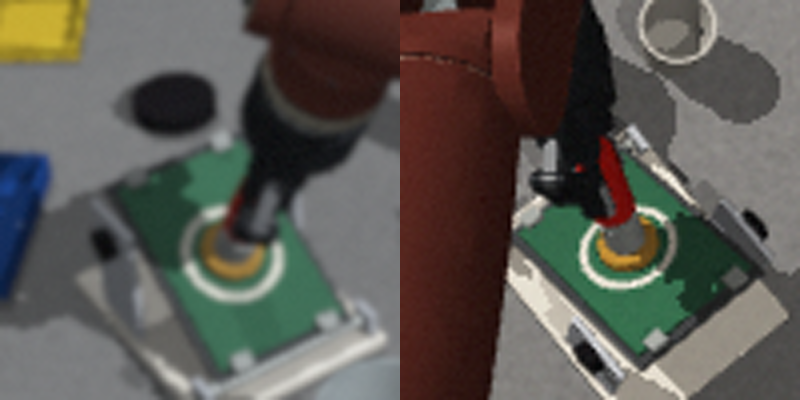

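The foot is centred in the ring in both views (scene ~(235,252), top ~(628,245)), with clear green all round. About 9.8 N means roughly 8 mm of handle travel. I'll add 1.5 mm for margin, hold briefly, then lift straight off along the tool axis.

```bash
python3 -m pendant '[[[-0.3,-0.2,-0.6,0,0,0,-1],[-0.6,-0.5,-1.3,0,0,0,-1],[-0.6,-0.5,-1.3,0,0,0,-1],[-0.6,-0.5,-1.3,0,0,0,-1],[-0.6,-0.5,-1.3,0,0,0,-1]]]';python3 st.py
python3 -m pendant '[[[0.6,0.5,1.3,0,0,0,-1],[1.2,1,2.6,0,0,0,-1],[1.7,1.5,3.9,0,0,0,-1],[2.3,1.9,5.2,0,0,0,-1],[2.9,2.4,6.5,0,0,0,-1],[3.5,2.9,7.8,0,0,0,-1],[4,3.4,9.1,0,0,0,-1],[4.6,3.9,10.4,0,0,0,-1]]]';python3 st.py
python3 -m pendant '[[[0.8,0.6,1.7,0,0,0,-1],[1.9,1.6,4.3,0,0,0,-1],[4.6,3.9,10.4,0,0,0,-1],[9.6,8.1,21.6,0,0,0,-1],[19.3,16.2,43.3,0,0,0,-1],[38.5,32.3,86.5,0,0,0,-1],[38.5,32.3,86.5,0,0,0,-1]]]';python3 st.py
python3 - <<'E'
from h import *
s=manip.observe();print(s["tool_pos"].round(1),s["q"].round(2))
out=[]
for c,(x,y) in(("scene",(190,160)),("top",(250,115))):
    m=manip.read_camera(c); cv2.imwrite(f"pics/raw5_{c}.png",m); out.append(cv2.resize(m[y:y+100,x:x+100],(400,400),interpolation=cv2.INTER_CUBIC))
cv2.imwrite("pics/a5.png",np.hstack(out))
E
```

```text
time: 16.52
tool_pos: [623.0, -117.9, 127.0]
tool_rot: [[0.052, 0.922, -0.385], [0.928, -0.187, -0.323], [-0.369, -0.34, -0.865]]
ft_force: [0.6, 4.6, 7.4]
finger_gap: 30.6
16.525 gap -5.79 lat [-0.02 -1.5   0.57] F.n 10.72 [ 0.5   4.91 10.39] T tool [ 0.738  0.145 -0.018]
F tool [  0.75  -3.99 -10.77]
time: 17.52
tool_pos: [626.3, -114.4, 134.9]
tool_rot: [[0.051, 0.92, -0.388], [0.928, -0.187, -0.322], [-0.369, -0.343, -0.864]]
ft_force: [0.4, 0.2, -3.0]
finger_gap: 30.9
17.525 gap 3.4 lat [-0.29 -0.99  0.5 ] F.n 0.29 [ 0.31  0.54 -0.01] T tool [ 0.04  -0.081  0.029]
F tool [ 0.52  0.18 -0.29]
time: 18.4
tool_pos: [669.1, -81.1, 229.1]
tool_rot: [[0.054, 0.925, -0.376], [0.927, -0.186, -0.324], [-0.37, -0.331, -0.868]]
ft_force: [0.2, -0.5, -2.4]
finger_gap: 30.5
18.4 gap 112.06 lat [-0.39 -2.47  1.1 ] F.n 0.53 [ 0.14 -0.14  0.6 ] T tool [ 0.027 -0.116  0.017]
F tool [-0.35 -0.04 -0.53]
[669.1 -81.1 229.1] [-0.08  0.42  1.25 -0.38  1.83  0.01]
```

View pics/a5.png

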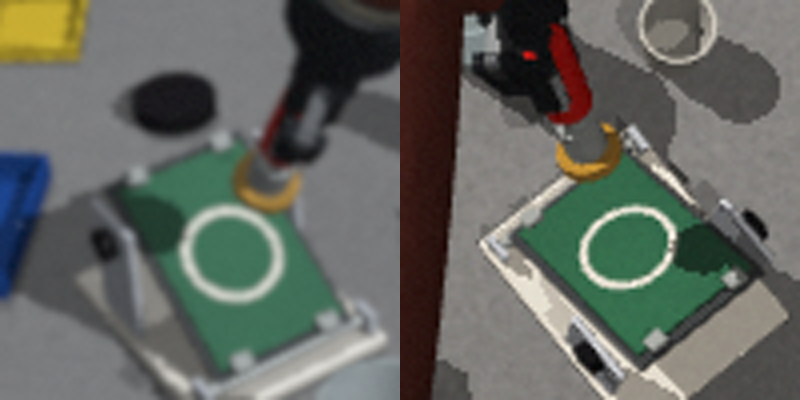

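```bash
python3 - <<'E'
from h import *
poses={3:([636.2,-107,153.9],[-.394,-.321,-.861]),4:([623.5,-117.5,128.1],[-.385,-.323,-.865]),5:([669.1,-81.1,229.1],[-.376,-.324,-.868])}
S=np.arange(0,76,3.)
for k,(p,t) in poses.items():
    p=np.array(p);t=np.array(t)/np.linalg.norm(t); im=cv2.imread(f"pics/raw{k}_top.png").astype(np.float32)
    uv=proj("top",p+S[:,None]*t); d=uv[-1]-uv[0]; L=np.linalg.norm(d); nn=np.array([-d[1],d[0]])/L
    pr=np.mean([cv2.remap(im,(uv+nn*o)[:,0].astype(np.float32),(uv+nn*o)[:,1].astype(np.float32),cv2.INTER_LINEAR)[:,0] for o in(-1,0,1)],0)
    print(k,"px/mm",round(L/75,3)); print("red ",(pr[:,2]-pr[:,1]).round().astype(int).tolist()); print("r-b ",(pr[:,2]-pr[:,0]).round().astype(int).tolist())
E
```

```text
3 px/mm 0.234
red  [11, 20, 18, 20, 18, 20, 27, 41, 68, 91, 97, 93, 66, 19, 0, 0, 0, -1, 0, -1, -1, -1, -1, -1, -1, 1]
r-b  [11, 21, 20, 20, 20, 22, 28, 43, 70, 93, 100, 96, 69, 22, 3, 3, 4, 4, 4, 3, 3, 2, 1, 2, 3, 7]
4 px/mm 0.222
red  [16, 25, 25, 26, 26, 23, 26, 41, 51, 73, 95, 96, 84, 45, 8, -1, -1, -1, -1, -1, -1, -2, -1, 0, 4, 15]
r-b  [16, 26, 26, 26, 27, 24, 26, 42, 53, 76, 99, 99, 87, 48, 11, 3, 3, 2, 2, 3, 2, 1, 2, 4, 14, 40]
5 px/mm 0.26
red  [33, 30, 28, 32, 30, 32, 30, 43, 66, 78, 94, 96, 91, 67, 20, 0, -1, -1, 0, -1, -1, -1, -1, 0, 0, 0]
r-b  [34, 31, 29, 33, 30, 34, 32, 44, 67, 80, 98, 100, 95, 70, 23, 3, 1, 2, 3, 3, 2, 2, 2, 2, 3, 3]
```

```bash
python3 - <<'E'
from h import *
poses={3:([636.2,-107,153.9],[-.394,-.321,-.861]),4:([623.5,-117.5,128.1],[-.385,-.323,-.865]),5:([669.1,-81.1,229.1],[-.376,-.324,-.868])}
S=np.arange(30,112,1.)
for k,(p,t) in poses.items():
    p=np.array(p);t=np.array(t)/np.linalg.norm(t); im=cv2.imread(f"pics/raw{k}_top.png").astype(np.float32)
    uv=proj("top",p+S[:,None]*t); d=uv[-1]-uv[0]; L=np.linalg.norm(d); nn=np.array([-d[1],d[0]])/L
    pr=np.mean([cv2.remap(im,(uv+nn*o)[:,0].astype(np.float32),(uv+nn*o)[:,1].astype(np.float32),cv2.INTER_LINEAR)[:,0] for o in(-1,0,1)],0)
    r=pr[:,2]-pr[:,1]; b=pr[:,2]-pr[:,0]
    i=np.where(r<48)[0][0]; j=i+5+np.where(b[i+5:]>40)[0][0]; g=j+np.where(r[j:]<-10)[0]
    print(k,"red end",S[i],"brass start",S[j],"diff",S[j]-S[i],"green start",S[g[:1]], b[40:70:3].round().astype(int).tolist())
E
```

```text
3 red end 38.0 brass start 80.0 diff 42.0 green start [102.] [2, 4, 13, 39, 74, 115, 127, 106, 79, 59]
4 red end 39.0 brass start 76.0 diff 37.0 green start [97.] [6, 21, 53, 100, 127, 117, 93, 73, 50, 13]
5 red end 41.0 brass start 84.0 diff 43.0 green start [103.] [2, 3, 4, 6, 27, 71, 121, 134, 99, 74]
```

```bash
python3 - <<'E'
from h import *
from scipy.spatial.transform import Rotation as R
poses={3:([636.2,-107,153.9],[[.051,.918,-.394],[.928,-.19,-.321],[-.369,-.349,-.861]]),5:([669.1,-81.1,229.1],[[.054,.925,-.376],[.927,-.186,-.324],[-.37,-.331,-.868]])}
th=np.linspace(0,2*np.pi,40);ci=np.c_[np.cos(th),np.sin(th),0*th];out=[]
for k,(p,T) in poses.items():
    p=np.array(p);T=np.array(T)
    for c in C:
        im=cv2.imread(f"pics/raw{k}_{c}.png"); f=p+72*T[:,2]
        q=proj(c,f); x,y=(q-[25,30]).round().astype(int)
        m=cv2.resize(im[y:y+50,x:x+50],(400,400),interpolation=cv2.INTER_CUBIC)
        P=lambda X:((proj(c,X)-[x,y]+.5)*8).round().astype(int)
        for z,r,col in((0,22,(255,255,0)),(-10,22,(255,255,0)),(-38,14.5,(0,0,255)),(-52,16,(255,0,255))): cv2.polylines(m,[P(f+z*T[:,2]+(r*ci)@T.T)],True,col,1)
        out.append(m)
a=np.vstack([np.hstack(out[:2]),np.hstack(out[2:])]);cv2.imwrite("pics/a6.png",cv2.resize(a,(600,600)))
E
```

```text
(no output)
```

View pics/a6.png

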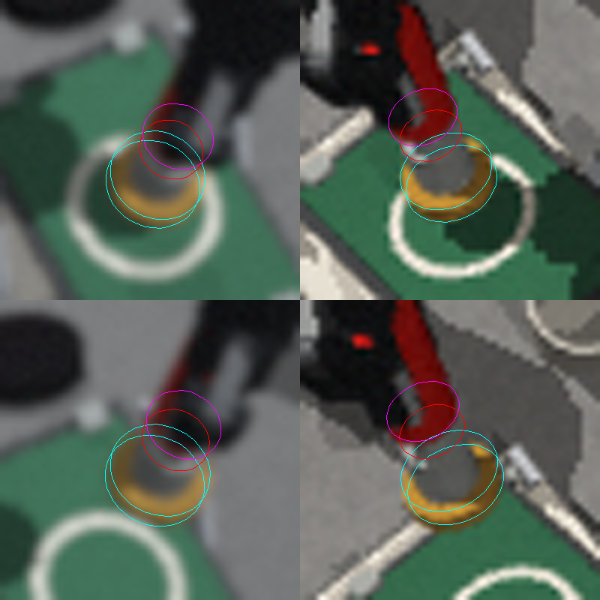

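The overlays show the stamp still straight in the fingers, with every outline within about 1 px. The image comparison puts the handle travel at only about 5.5 mm in the last picture plus roughly 1.2 mm at the deepest point, which is too close to 6 mm. I'll press again along the same line, about 2.5 mm deeper.

```bash
python3 -m pendant '[[[-15,-12.6,-33.7,0,0,0,-1],[-30,-25.2,-67.5,0,0,0,-1],[-37,-31,-83,0,0,0,-1],[-38.5,-32.3,-86.5,0,0,0,-1],[-38.5,-32.3,-86.5,0,0,0,-1],[-38.5,-32.3,-86.5,0,0,0,-1],[-38.5,-32.3,-86.5,0,0,0,-1]]]';python3 st.py
python3 -m pendant '[[[-0.7,-0.6,-1.6,0,0,0,-1],[-1.4,-1.2,-3.2,0,0,0,-1],[-2.1,-1.8,-4.8,0,0,0,-1],[-2.8,-2.4,-6.4,0,0,0,-1],[-3.6,-3,-8,0,0,0,-1],[-4.3,-3.6,-9.6,0,0,0,-1],[-5,-4.2,-11.2,0,0,0,-1],[-5.6,-4.7,-12.6,0,0,0,-1]]]';python3 st.py
python3 -m pendant '[[[0,0,0,0,0,0,-1],[0,0,0,0,0,0,-1],[0,0,0,0,0,0,-1],[0,0,0,0,0,0,-1]]]';python3 st.py
python3 - <<'E'
from h import *
im=manip.read_camera("top"); cv2.imwrite("pics/raw6_top.png",im); im=im.astype(np.float32)
s=manip.observe();p=s["tool_pos"];t=s["tool_rot"][:,2];S=np.arange(30,112,1.)
uv=proj("top",p+S[:,None]*t); d=uv[-1]-uv[0]; nn=np.array([-d[1],d[0]])/np.linalg.norm(d)
pr=np.mean([cv2.remap(im,(uv+nn*o)[:,0].astype(np.float32),(uv+nn*o)[:,1].astype(np.float32),cv2.INTER_LINEAR)[:,0] for o in(-1,0,1)],0)
r=pr[:,2]-pr[:,1]; b=pr[:,2]-pr[:,0]; i=np.where(r<48)[0][0]; j=i+5+np.where(b[i+5:]>40)[0][0]; g=j+np.where(r[j:]<-10)[0]
print("red end",S[i],"brass",S[j],"diff",S[j]-S[i],"green",S[g[:1]])
E
```

```text
time: 19.38
tool_pos: [628.1, -114.1, 137.6]
tool_rot: [[0.052, 0.922, -0.383], [0.928, -0.187, -0.323], [-0.37, -0.339, -0.865]]
ft_force: [-0.7, 0.9, -2.0]
finger_gap: 30.6
19.375 gap 6.54 lat [ 0.24 -1.68  0.51] F.n 0.89 [-0.77  1.24  0.92] T tool [ 0.075 -0.089  0.047]
F tool [ 0.77 -1.26 -0.9 ]
time: 20.38
tool_pos: [622.3, -118.5, 125.6]
tool_rot: [[0.052, 0.922, -0.384], [0.928, -0.187, -0.323], [-0.369, -0.339, -0.865]]
ft_force: [0.9, 6.0, 9.0]
finger_gap: 30.6
20.375 gap -7.52 lat [ 0.01 -1.59  0.59] F.n 12.63 [ 0.89  6.28 11.93] T tool [ 0.809  0.234 -0.   ]
F tool [  1.47  -4.4  -12.68]
time: 20.88
tool_pos: [622.4, -118.4, 125.8]
tool_rot: [[0.052, 0.922, -0.384], [0.928, -0.187, -0.323], [-0.369, -0.339, -0.865]]
ft_force: [0.7, 6.3, 8.7]
finger_gap: 31.0
20.875 gap -7.25 lat [-0.01 -1.56  0.58] F.n 12.4 [ 0.6   6.62 11.66] T tool [ 0.843  0.195 -0.046]
F tool [  1.87  -4.64 -12.45]
red end 39.0 brass 73.0 diff 34.0 green [94.]
```

The handle is about 8.5 mm down by the image, with 12.4 N axial, so it is past half travel. Now I'll lift straight off.

```bash
python3 -m pendant '[[[0.7,0.6,1.6,0,0,0,-1],[1.4,1.2,3.2,0,0,0,-1],[2.1,1.8,4.8,0,0,0,-1],[2.8,2.4,6.4,0,0,0,-1],[3.6,3,8,0,0,0,-1],[4.3,3.6,9.6,0,0,0,-1],[5,4.2,11.2,0,0,0,-1],[5.7,4.8,12.8,0,0,0,-1]]]';python3 st.py
python3 -m pendant '[[[0.8,0.6,1.7,0,0,0,-1],[1.9,1.6,4.3,0,0,0,-1],[4.6,3.9,10.4,0,0,0,-1],[9.6,8.1,21.6,0,0,0,-1],[22,18.5,49.4,0,0,0,-1],[44,37,99,0,0,0,-1],[55,46,124,0,0,0,-1],[55,46,124,0,0,0,-1]]]';python3 st.py
python3 - <<'E'
from h import *
from scipy.spatial.transform import Rotation as R
s=manip.observe();T=s["tool_rot"]
yv=T[:,1]*[1,1,0]; yv=R.from_euler('z',-20,degrees=True).apply(yv/np.linalg.norm(yv)); tz=np.array([0,0,-1.]);D=np.stack([np.cross(yv,tz),yv,tz],1)
rv=R.from_matrix(D@T.T).as_rotvec(degrees=True)
print(s["tool_pos"].round(1),s["q"].round(2),"rotvec to upright",rv.round(2),np.linalg.norm(rv),"delta to (499,-368,200)",(np.array([499,-368,200])-s["tool_pos"]).round(1))
for d in manip.masks_of("top","tray")[:3]: print(d["bbox"],d["conf"])
E
```

```text
time: 21.92
tool_pos: [626.4, -114.4, 135.0]
tool_rot: [[0.051, 0.92, -0.388], [0.928, -0.187, -0.322], [-0.369, -0.343, -0.864]]
ft_force: [1.2, -0.1, -2.8]
finger_gap: 30.8
21.925 gap 3.57 lat [-0.26 -1.01  0.49] F.n 0.67 [1.13 0.18 0.18] T tool [ 0.059 -0.021  0.016]
F tool [ 0.16  0.95 -0.66]
time: 22.92
tool_pos: [684.4, -67.4, 264.7]
tool_rot: [[0.053, 0.924, -0.379], [0.928, -0.186, -0.324], [-0.37, -0.334, -0.867]]
ft_force: [0.8, -0.2, -2.4]
finger_gap: 30.4
22.925 gap 153.21 lat [-1.36 -1.96  1.35] F.n 0.81 [0.72 0.11 0.56] T tool [ 0.082 -0.047 -0.046]
F tool [-0.06  0.46 -0.8 ]
[684.4 -67.4 264.7] [-0.06  0.44  1.17 -0.38  1.9   0.01] rotvec to upright [ 14.37 -26.44 -23.47] 38.166267959430435 delta to (499,-368,200) [-185.4 -300.6  -64.7]
[411.7, 253.3, 38.9, 39.1] 0.83
[363.7, 187.1, 43.0, 51.7] 0.81
[369.4, 294.8, 34.2, 37.4] 0.67
```

```bash
python3 -m pendant '[[[-12,-20,0,1,-1.8,-1.6,-1],[-35,-57,0,3,-5.3,-4.7,-1],[-62,-100,0,5,-9,-8,-1],[-89,-144,0,7,-12.8,-11.4,-1],[-116,-188,0,9,-16.6,-14.8,-1],[-143,-232,-20,11.2,-20.5,-18.2,-1],[-168,-272,-45,13,-24,-21.3,-1],[-185,-300,-65,14.4,-26.4,-23.5,-1]]]'
python3 -m pendant '[[[0,0,-30,0,0,0,-1],[0,0,-60,0,0,0,-1],[0,0,-60,0,0,0,-1],[0,0,-60,0,0,0,-1]]]'
python3 - <<'E'
from h import *
s=manip.observe();p=s["tool_pos"];print(s["time"],p.round(1),s["tool_rot"].round(3).tolist(),s["q"].round(2),s["ft_force"].round(1))
out=[]
for c,(x,y) in(("scene",(130,150)),("top",(335,160))):
    m=manip.read_camera(c); m=cv2.resize(m[y:y+100,x:x+100],(400,400),interpolation=cv2.INTER_CUBIC)
    P=lambda X:((proj(c,X)-[x,y]+.5)*4).round().astype(int)
    a=np.linspace(0,2*np.pi,40)
    for z,col in((4,(0,0,255)),(p[2]-71.7,(255,255,0))): cv2.polylines(m,[P(np.c_[p[0]+22*np.cos(a),p[1]+22*np.sin(a),0*a+z])],True,col,1)
    out.append(m)
cv2.imwrite("pics/a7.png",np.hstack(out))
E
```

```text
time: 23.98
tool_pos: [493.5, -368.9, 192.0]
tool_rot: [[0.523, 0.852, -0.01], [0.852, -0.523, 0.008], [0.001, -0.013, -1.0]]
ft_force: [0.0, -0.4, -2.2]
finger_gap: 30.6
time: 24.48
tool_pos: [496.9, -368.0, 135.6]
tool_rot: [[0.52, 0.854, -0.008], [0.854, -0.52, 0.005], [-0.0, -0.009, -1.0]]
ft_force: [0.0, -0.1, -2.2]
finger_gap: 30.7
24.475 [ 496.9 -368.   135.6] [[0.52, 0.854, -0.008], [0.854, -0.52, 0.005], [-0.0, -0.009, -1.0]] [-0.76  0.12  1.71 -0.    1.32 -0.21] [ 0.  -0.1 -2.2]
```

View pics/a7.png

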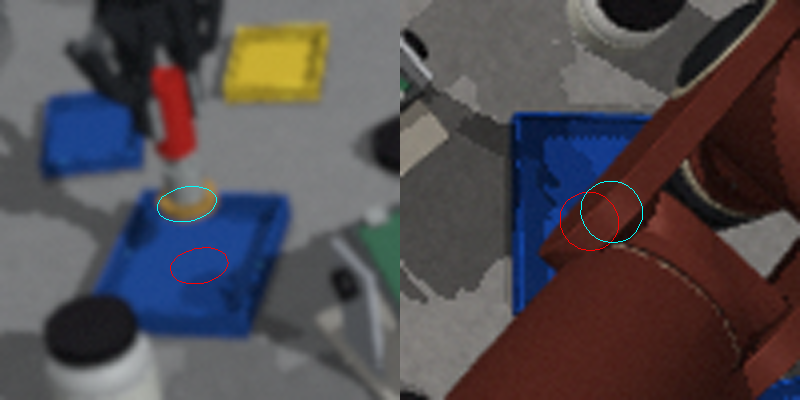

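The stamp is upright above the larger blue tray. The predicted landing circle (scene (200,265), top (590,220)) is well inside the tray walls. Going down gently.

```bash
python3 -m pendant '[[[0,0,-20,0,0,0,-1],[1,0,-40,0,0,0,-1],[2,0,-50,0,0,0,-1],[2,0,-53,0,0,0,-1],[2,0,-53,0,0,0,-1]]]'
python3 -m pendant '[[[0,0,-1.5,0,0,0,-1],[0,0,-3,0,0,0,-1],[0,0,-4.5,0,0,0,-1],[0,0,-4.5,0,0,0,-1]]]'
python3 -m pendant '[[[0,0,-1,0,0,0,-1],[0,0,-1,0,0,0,-1]]]'
```

```text
time: 25.2
tool_pos: [499.4, -368.2, 82.5]
tool_rot: [[0.52, 0.854, -0.007], [0.854, -0.52, 0.004], [0.0, -0.008, -1.0]]
ft_force: [0.3, -0.1, -3.0]
finger_gap: 30.8
time: 25.7
tool_pos: [499.2, -368.1, 78.0]
tool_rot: [[0.52, 0.854, -0.007], [0.854, -0.52, 0.004], [0.0, -0.008, -1.0]]
ft_force: [-0.1, 0.1, -2.5]
finger_gap: 30.7
time: 25.95
tool_pos: [499.4, -368.3, 77.3]
tool_rot: [[0.52, 0.854, -0.007], [0.854, -0.52, 0.004], [-0.0, -0.008, -1.0]]
ft_force: [-0.1, -0.1, -2.0]
finger_gap: 30.8
```

```bash
python3 -m pendant '[[[0,0,-1,0,0,0,-1],[0,0,-1,0,0,0,-1]]]'
python3 -m pendant '[[[0,0,-0.7,0,0,0,-1],[0,0,-0.7,0,0,0,-1]]]'
python3 -m pendant '[[[0,0,-0.7,0,0,0,-1],[0,0,-0.7,0,0,0,-1],[0,0,-0.7,0,0,0,-1]]]'
```

```text
time: 26.2
tool_pos: [499.5, -368.3, 77.0]
tool_rot: [[0.52, 0.854, -0.007], [0.854, -0.52, 0.004], [-0.0, -0.008, -1.0]]
ft_force: [-2.5, 0.9, 4.2]
finger_gap: 31.0
time: 26.45
tool_pos: [499.4, -368.3, 75.8]
tool_rot: [[0.52, 0.854, -0.007], [0.854, -0.52, 0.004], [-0.0, -0.008, -1.0]]
ft_force: [-1.5, 1.1, 4.4]
finger_gap: 30.6
time: 26.82
tool_pos: [499.4, -368.3, 74.9]
tool_rot: [[0.52, 0.854, -0.007], [0.854, -0.52, 0.004], [-0.0, -0.008, -1.0]]
ft_force: [-1.8, 1.9, 5.1]
finger_gap: 31.0
```

```bash
python3 -m pendant '[[[0,0,1,0,0,0,-1],[0,0,2,0,0,0,-1],[0,0,2,0,0,0,-1]]]'
python3 -m pendant '[[[0,0,0,0,0,0,-0.2],[0,0,0,0,0,0,0],[0,0,0,0,0,0,0.1],[0,0,0,0,0,0,0.3],[0,0,0,0,0,0,0.6],[0,0,0,0,0,0,1],[0,0,0,0,0,0,1],[0,0,0,0,0,0,1]]]' 20
```

```text
time: 27.2
tool_pos: [499.4, -368.2, 76.7]
tool_rot: [[0.52, 0.854, -0.007], [0.854, -0.52, 0.004], [-0.0, -0.008, -1.0]]
ft_force: [-2.2, 0.6, 3.8]
finger_gap: 30.9
time: 28.2
tool_pos: [499.3, -368.1, 76.7]
tool_rot: [[0.52, 0.854, -0.007], [0.854, -0.52, 0.004], [-0.0, -0.008, -1.0]]
ft_force: [-0.1, -0.2, 0.6]
finger_gap: 85.3
```

```bash
python3 -m pendant '[[[0,0,0,0,0,0,1],[0,0,0,0,0,0,1]]]'
python3 -m pendant '[[[0,0,8,0,0,0,1],[0,0,25,0,0,0,1],[0,0,60,0,0,0,1],[0,0,110,0,0,0,1],[0,0,160,0,0,0,1],[0,40,190,0,0,0,1],[0,100,190,0,0,0,1],[0,160,190,0,0,0,1]]]'
python3 -m pendant '[[[-20,50,0,0,0,0,1],[-40,100,0,0,0,0,1],[-60,150,0,0,0,0,1],[-60,150,0,0,0,0,1]]]'
python3 - <<'E'
from h import *
s=manip.observe();print(s["time"],s["ft_force"].round(1))
S=manip.read_camera("scene");t=manip.read_camera("top")
z=lambda m,x,y,w,h:cv2.resize(m[y:y+h,x:x+w],(400,300),interpolation=cv2.INTER_CUBIC)
cv2.imwrite("pics/a8.png",np.vstack([np.hstack([z(S,130,150,120,90),z(t,320,150,120,90)]),np.hstack([z(S,130,150,320,240),z(t,100,80,320,240)])]))
E
```

```text
time: 28.45
tool_pos: [499.3, -368.1, 76.7]
tool_rot: [[0.52, 0.854, -0.007], [0.854, -0.52, 0.004], [-0.0, -0.008, -1.0]]
ft_force: [-0.7, 0.2, 0.3]
finger_gap: 85.3
time: 29.45
tool_pos: [499.5, -207.0, 269.3]
tool_rot: [[0.521, 0.854, -0.004], [0.854, -0.521, 0.003], [0.0, -0.004, -1.0]]
ft_force: [-0.1, 1.0, -0.2]
finger_gap: 85.3
time: 29.95
tool_pos: [438.7, -55.8, 268.5]
tool_rot: [[0.516, 0.857, -0.004], [0.857, -0.516, 0.004], [0.001, -0.005, -1.0]]
ft_force: [0.1, -1.0, 0.7]
finger_gap: 85.1
29.95 [ 0.1 -1.   0.7]
```

View pics/a8.png

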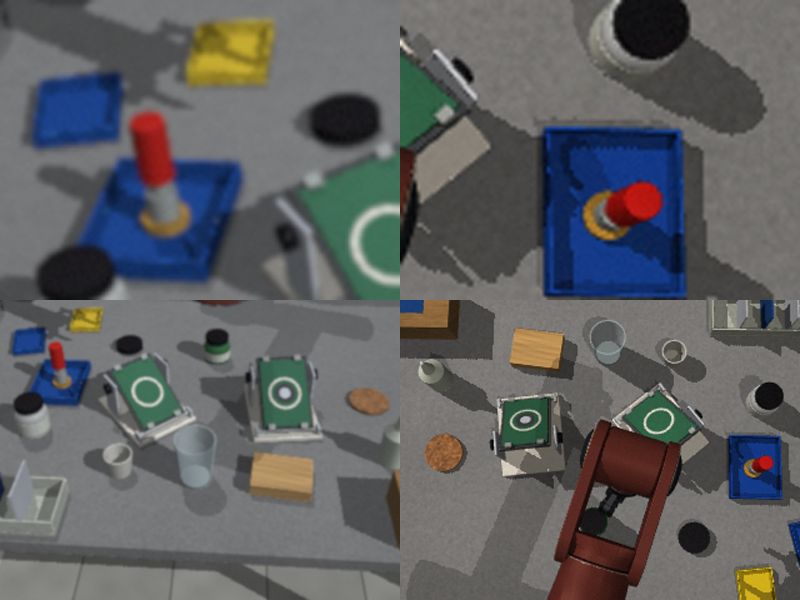

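The stamp stands upright in the middle of the blue tray (scene crop (163,215), top crop (605,215)). Both panels and the other things are where they were. I'll do one quick numeric check that panel A has not moved, then hand in.

```bash
python3 - <<'E'
from h import *
a=cv2.imread("pics/scene0.png",0);b=cv2.cvtColor(manip.read_camera("scene"),cv2.COLOR_BGR2GRAY)
for n,(x,y,w,h) in dict(A=(215,190,75,72),B=(322,185,70,75)).items():
    f=lambda i:np.float32(i[y:y+h,x:x+w]); print(n,cv2.phaseCorrelate(f(a),f(b),cv2.createHanningWindow((w,h),cv2.CV_32F)))
print(manip.observe()["time"],manip.close_job())
E
```

```text
A ((0.4801192387047877, 0.026393875378644793), 0.9143039558110414)
B ((-0.0145364824029528, 0.5342540268353559), 0.8952672629886204)
the job is handed in; nothing more can be done
30.1 None
```

I stamped the empty ring and stood the stamp upright in the larger blue tray, then handed the job in at 30.1 s (limit 61 s).

- **Pressing:** I touched the ring lightly four times to check the angle. I then pressed fully twice on the same line, because pictures put the first press at only about 6.7 mm, too close to the 6 mm needed. The second reached about 8.5 mm of handle travel at 12.4 N and was held about 0.5 s. Both times I lifted straight off along the stamp's axis.
- **Last checks:** The stamp stands in the middle of the tray. The bystanders look unmoved in both views, and the gripper is open and clear of everything.
- **Panels:** In the scene image, panels A and B each show an apparent shift of about 0.5 px. I never touched B, so I take that as measurement noise.
- **Disagreements:**
    - A sideways force of about a third of the pressing force (up to 4.6 N) stayed while pressing, and small changes of tilt did not remove it. I trusted the camera for squareness, which I estimate is good to 1–2°.
    - No printed mark showed in the pictures after the presses, so the depth rests on the force and the image measurement.

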